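# Clamp a flat tin on the one-handed preparation board

### The job

Make the flat tin ready for opening on the white one-handed preparation board: with the fingertips, push the tin along its channel until it is fully home against the end stop, and only then push the clamp's blue lever over, past its dead point, until it snaps into lock and the rubber foot holds the tin down. Nothing is to be picked up: the tin stays flat on the board all the time, and the other things on the worktop stay where they are.

Things in the scene. Friction and masses are not known exactly. Their poses are not given: they have to be found in the camera images.
- board: White plastic preparation board, 310 x 130 mm, top 18 mm above the worktop, fixed. Origin: centre of its underside. x runs along the channel in the direction the tin is pushed (towards the clamp), z up. Grey side rails from x = -140 to +20 mm, 12 mm high, inner faces 73 mm apart, centred on y = 0. Open end at x = -155 mm; steel clamp at x = 35 to 130 mm, 50 mm wide, 80 mm high without lever and arm.
- tin: Flat fish tin, rounded corners, 105 x 63 mm over its rim (100 x 60 mm at the wall, where a finger meets it), 24 mm high, about 0.15 kg, lying lengthwise in the channel, 25 to 65 mm short of home. Origin: centre of its underside. Its y axis runs along its length, z up.
- tin_home (a point): Point on the board's top where the centre of the tin's underside is when the tin is fully home against the grey end stop (20 mm high), whose face is 52 mm further on; axes are those of the board. Fixed to the board.
- lever_pivot (a point): Hinge of the clamp lever, 66 mm above the worktop, 100 mm from the board's origin along the board's x; axes are those of the board. The hinge axis is the board's y axis. Fixed to the board.
- lever_tip (a point): Free end of the clamp lever (outermost point of its round blue grip), 120 mm from the hinge. The grip is a straight round bar, 16 mm in diameter, from 40 to 120 mm from the hinge.
- clamp_lever (a joint): Lever angle, rad: 0 = open (nearly upright, leaning 10 degrees towards the tin), growing as it swings over, away from the tin, in the board's x-z plane; 1.6 = locked (points along the board's +x, 8 degrees above level). Dead point about 1.35: before it a spring drives the lever back to 0, resisting with up to about 5 N at 95 mm from the hinge; past it the lever snaps to 1.6 and stays.
- clamp_pad: Sprung black rubber foot, 20 mm in diameter, on the end of the clamp's steel arm; origin: centre of its pressing face. Open, the arm stands steeply raised over the stop, up to 145 mm above the worktop; it is geared to the lever and swings down as the lever goes over. Locked, the foot presses with about 7 N on the middle of the tin when home.
- lemon: Yellow lemon, 83 x 58 x 58 mm, a bystander.
- garlic: Garlic bulb, about 50 mm, a bystander.
- salt_shaker: Salt shaker with a grey top, 44 mm in diameter, 90 mm high, a bystander.
- mug: Green and white mug, 78 mm in diameter, 101 mm high, a bystander at the back.
- tin_tomato: Tall food tin with gold rims and a mostly white and red label, 75 mm in diameter, 110 mm high, a bystander at the back.
- peeler: Green-handled vegetable peeler, 170 x 25 x 18 mm, lying near the right edge, a bystander.
- teaspoon: Steel teaspoon, 130 x 27 x 11 mm, lying at the back left, a bystander.
There are look-alikes about, which are no part of the job. Of the things like the tin, leave any that is purple or turquoise; of the rest the larger one is meant.

How it is judged:
On the way, in this order (a step that is already met when the one before it is completed fails the run):
1. the tin is home against the stop while the clamp is still open (x of tin in the frame of tin_home between -0.005 and 0.005 m and y of tin in the frame of tin_home between -0.008 and 0.008 m and z of tin in the frame of tin_home below 0.004 m and value of joint clamp_lever below 0.5 rad), for 0.2 s.
2. the lever is past its dead point and locked (value of joint clamp_lever above 1.5 rad), for 0.2 s.
At the end, for the whole second after the job is handed in: The tin lies flat in the channel, its centre within 5 mm of the home point along the channel and 8 mm across; the lever is locked (above 1.5 rad) and the rubber foot presses on the tin with more than 4 N (x of tin in the frame of tin_home between -0.005 and 0.005 m and y of tin in the frame of tin_home between -0.008 and 0.008 m and z of tin in the frame of tin_home below 0.004 m and value of joint clamp_lever above 1.5 rad and contact force between clamp_pad and tin above 4 N and angle between tin's own z axis and vertical below 0.05 rad); the robot touches nothing.
It fails at once if the tin is lifted more than 8 mm or tipped (z of tin in the frame of tin_home above 0.008 m or angle between tin's own z axis and vertical above 0.15 rad).
It fails at once if the clamp is thrown over while the tin is not home (value of joint clamp_lever above 1.3 rad and x of tin in the frame of tin_home below -0.008 m).
It fails at once if another thing is moved more than 25 mm or tipped over (distance of any of lemon, garlic, salt_shaker, mug, tin_tomato, peeler, teaspoon from where it was at the start of the episode above 0.025 m or angle between any of lemon, garlic, salt_shaker, mug, tin_tomato, peeler, teaspoon's own z axis and vertical above 0.5 rad).
It also fails if it takes over 46 s, if anything falls off the work surface, if the arm or the gripper's body presses on something with over 40 N, if the wrist force passes 120 N, or if a joint passes its speed limit or range.

### The arm

A 6-joint arm with a two-finger parallel gripper is mounted at the origin on a cart in front of the work surface, level with it; the furniture and walls round the work are solid. World frame = base frame: x ahead of the robot, y to its left, z up, the work surface at z = 0. Lengths are in m, angles in rad, forces in N, time in s.
With the tool pointing down it reaches from about 0.4 to 0.825 m from the base axis. Payload 7 kg.
Tool frame: the origin (TCP) lies between the finger pads; the fingertips stand 11 mm ahead of it and the grasp point (between the pads) lies 8 mm behind it; x points along the fingers, z is the direction in which the jaws open and shut, and the axes are right-handed (so a half turn about x gives the same grasp; the last joint's range is limited). The gripper opens to 88 mm and grips with 3 to 60 N. Pads are 19 mm wide; open, the fingers measure 130 mm over their backs; the gripper's body (78 mm by 193 mm) begins 47 mm behind the grasp point.
Start: joints at [-0.922, 0.359, 0.012, 0, -1.224, -0.288], TCP at [0.238, -0.632, 0.238] pointing down, gripper open.
Joint ranges: [-3.07, 3.07], [-1.43, 2.12], [-1.02, 1.25], [-3.03, 1.67], [-3.05, -0], [-3.03, 3.03]. Speed limits (rad/s): [2.39, 2.39, 3.01, 3.14, 3.14, 3.14].

### API

Orientations are given as [roll, pitch, yaw] about the fixed x, y, z axes, in that order (R = Rz(yaw) Ry(pitch) Rx(roll)).
In Python, from station import arm gives the robot as it stands.
- The arm moves only by the tool jog_arm, never from a script. Its argument "motion" is a list of rows, each an object of numbers: "dx", "dy", "dz": the shift along the tool's x, y, z in m; "twist": the turn about the tool's x in degrees. In form: [{"dx": .., "dy": .., "dz": .., "twist": ..}, ...]. A call has 1 to 20 rows; each row is the pose to reach, as a shift and turn from the pose commanded when the call began, along the tool's axes at that moment; what a row does not reach only later rows make up. A row lasts 1/12 s, in which the tool goes at most 41.7 mm and 7.16 degrees, less where a joint would pass 70% of its speed; a pose out of reach is approached as far as the arm can. A call with a gripper value outside its range is refused whole. "gripper" is the finger opening in m, from 0 to 0.0876, set as the call begins (left out, the last holds). The fingers move at their own pace and stop on an object; "newtons" is the grip in N (left out, the last holds). Time passes only in rows, so rows that repeat a pose let the fingers close. It gives the time, the measured TCP pose, the force and the opening at its end, in the units of the state.
- arm.get_state(): the state, without advancing time (a new reading comes with each control period).
- arm.grab_frame(name): name is "scene" or "top"; returns the picture (384x512x3 uint8, red, green, blue); there is no depth.
- arm.camera_model(name): a dict with "camera_matrix" (3x3 intrinsics, pixels), "eye" and "attitude" of the camera in the world. Camera axes: x right, y down, z forward; pixel columns grow to the right and rows downward; lengths in m; the calibration is good to about 2 mm. A picture is of the moment at which its call begins. camera_model takes no time and is no camera call.
- arm.job_done(): hands the job in, once; it reports no verdict.
The state is a dict: "t": time; "q": joint angles; "qd": joint speeds; "joint_efforts": joint torques, N m; "eef_pos": TCP position; "ee_rot": TCP orientation; "force": force on the tool from outside, world axes, zero at the start; "moment": the same for the moment, N m; "width": finger opening in m.
Only numpy, scipy, OpenCV 4.12 (cv2) and the standard library are available. Lean on these libraries where they do the work, as an engineer would, in place of code of your own. Each camera call takes 0.05 s, during which the arm holds its last target.

## Working session

There is one attempt and no reset: what is moved stays moved. The work goes in short steps, Python scripts to look and compute and a tool call to move; the robot and the scene stay as the last step left them, time stands still between calls to the robot, and variables do not carry over. Pictures are saved under pics/ and viewed, and the job is handed in when it is done.

Besides the shell and the picture viewer there is one more tool, called by a JSON object that holds its "fn" and its "kwargs", one argument or row to a line. jog_arm: Moves the arm, as the interface text tells. Its arguments: {"type":"object","properties":{"motion":{"type":"array"},"gripper":{"type":"number"},"newtons":{"type":"number"}},"required":["motion"]}

```bash
mkdir -p pics; ls; python3 - <<'E'
from station import arm
import cv2
for n in("scene","top"):
    cv2.imwrite(f"pics/{n}0.png",arm.grab_frame(n)[:,:,::-1]); print(n,arm.camera_model(n))
print(arm.get_state())
E
```

```text
pics
scene {'camera_matrix': array([[360.64440541,   0.        , 252.70146336],
       [  0.        , 360.64440541, 187.57845016],
       [  0.        ,   0.        ,   1.        ]]), 'eye': array([-0.00751235,  0.70366023,  0.67656931]), 'attitude': array([-2.11601758, -0.02172435, -2.47262088])}
top {'camera_matrix': array([[386.42465423,   0.        , 249.19452776],
       [  0.        , 386.42465423, 188.21098157],
       [  0.        ,   0.        ,   1.        ]]), 'eye': array([0.43360625, 0.00876922, 1.16626917]), 'attitude': array([-3.02093876,  0.02056669, -1.5947507 ])}
{'t': 0.1, 'q': array([-9.21937966e-01,  3.59327833e-01,  1.11409110e-02, -3.17165023e-04,
       -1.22412562e+00, -2.88094138e-01]), 'qd': array([-0.00051508, -0.00074193,  0.00100758,  0.00312099, -0.00105414,
       -0.00120118]), 'joint_efforts': array([-1.47921295e-03, -5.84165668e+01,  2.93751812e+01,  7.01554075e+00,
        1.01598114e-02, -3.16669775e-05]), 'eef_pos': array([ 0.23808409, -0.63115038,  0.23670253]), 'ee_rot': array([0.09394326, 1.56925106, 2.02539582]), 'force': array([-0.39159582,  0.52374463, -0.5551119 ]), 'moment': array([ 0.02933416, -0.00124985, -0.00799549]), 'width': 0.08745199701636876}
```

View pics/scene0.png

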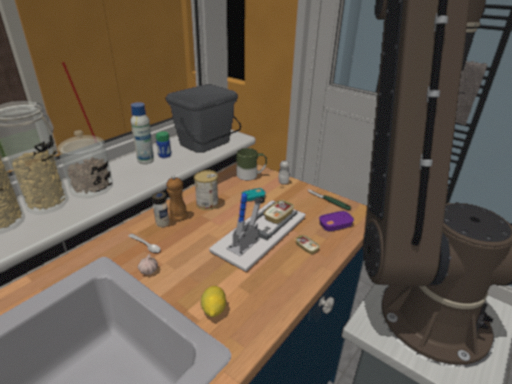

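View pics/top0.png

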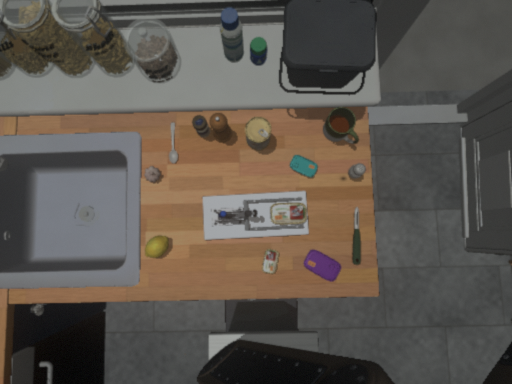

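```bash
cat > h.py <<'E'
import numpy as np, cv2
from station import arm
from scipy.spatial.transform import Rotation as R
def cam(n):
    m=arm.camera_model(n); return np.array(m['camera_matrix']),np.array(m['eye']),R.from_euler('xyz',m['attitude']).as_matrix()
def ray(n,uv):
    K,e,A=cam(n); d=A@np.linalg.inv(K)@[uv[0],uv[1],1]; return e,d/np.linalg.norm(d)
def onz(n,uv,z):
    e,d=ray(n,uv); return e+d*(z-e[2])/d[2]
def proj(n,P):
    K,e,A=cam(n); p=K@(A.T@(np.array(P)-e)); return p[:2]/p[2]
E
python3 - <<'E'
from h import *
t=cv2.imread('pics/top0.png'); s=cv2.imread('pics/scene0.png')
c=t[180:250,190:350]; cv2.imwrite('pics/tc.png',cv2.resize(c,None,fx=5,fy=5,interpolation=cv2.INTER_CUBIC))
c=s[170:275,200:330]; cv2.imwrite('pics/sc.png',cv2.resize(c,None,fx=5.5,fy=5.5,interpolation=cv2.INTER_CUBIC))
# white board
hsv=cv2.cvtColor(t,cv2.COLOR_BGR2HSV)
m=((hsv[:,:,1]<60)&(hsv[:,:,2]>140)).astype(np.uint8)
m[:180]=0;m[250:]=0;m[:,:190]=0;m[:,330:]=0
m=cv2.morphologyEx(m,cv2.MORPH_CLOSE,np.ones((9,9)))
n,l,st,ce=cv2.connectedComponentsWithStats(m)
i=1+st[1:,4].argmax(); pts=np.argwhere(l==i)[:,::-1].astype(np.float32)
r=cv2.minAreaRect(pts); b=cv2.boxPoints(r); print(st,b)
w=np.array([onz('top',p,.018) for p in b]); print(w, np.linalg.norm(np.diff(w,axis=0),axis=1), w.mean(0))
E
```

```text
[[     0      0    512    384 193000]
 [   202    191    107     49   3608]] [[201.3497  195.74458]
 [305.8751  190.0432 ]
 [308.25906 233.74953]
 [203.73367 239.45091]]
[[ 0.55445223  0.17284379  0.018     ]
 [ 0.56340427 -0.13988442  0.018     ]
 [ 0.4338416  -0.14149739  0.018     ]
 [ 0.42452406  0.16695453  0.018     ]] [0.31285631 0.12957271 0.30859262] [0.49405554 0.01460413 0.018     ]
```

View pics/tc.png

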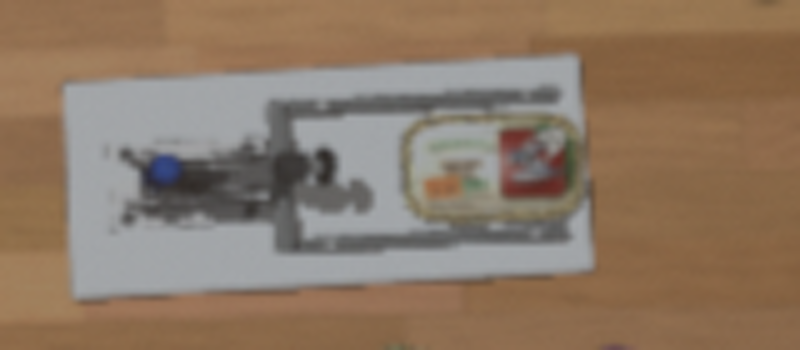

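View pics/sc.png

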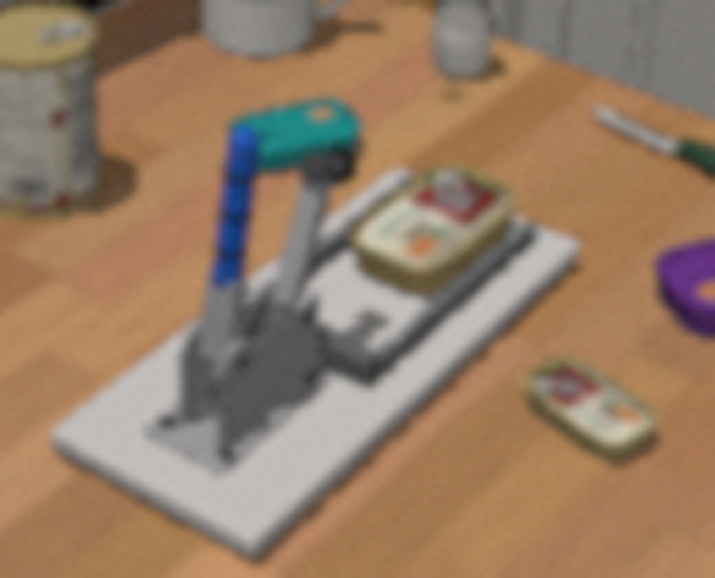

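```bash
python3 - <<'E'
from h import *
c=np.array([0.494,0.0146,0]);yaw=np.deg2rad(91.7)
B=R.from_euler('z',yaw).as_matrix()
f=lambda p:(B.T@(p-c)).round(4)
F=lambda u,v:(190+u/5-.4,180+v/5-.4)
for n,u,v,z in[('stop L top',268,103,.038),('stop L top',296,98,.038),('stop bot R',300,250,.038),('tin L',402,165,.042),('tin R',584,168,.042),('tin T',490,115,.042),('tin B',490,220,.042),('rail end T',560,92,.03),('rail end B',572,237,.03),('rail top inner',430,108,.03),('rail bot inner',430,230,.03)]:
    print(n,f(onz('top',F(u,v),z)))
# lever tip predicted
for a in(0,):
    th=np.deg2rad(100)  # from +x: upright leaning 10 deg to -x
    P=c+B@(np.array([.1,0,.066])+.12*np.array([np.cos(th),0,np.sin(th)]))
    print('tip',P,proj('top',P),proj('scene',P))
# seen tip
print((166/5+189.6,165/5+179.6),(200+242/5.5,170+132/5.5))
for x in[(-.155,-.065),(-.155,.065),(.155,-.065),(.155,.065)]: print(proj('scene',c+B@[x[0],x[1],.018]))
s=arm.get_state();print(R.from_euler('xyz',s['ee_rot']).as_matrix().round(3))
E
```

```text
stop L top [ 0.0313 -0.043   0.038 ]
stop L top [ 0.0147 -0.045   0.038 ]
stop bot R [0.0171 0.0436 0.038 ]
tin L [-0.0448 -0.0022  0.042 ]
tin R [-0.15    0.0054  0.042 ]
tin T [-0.0977 -0.0284  0.042 ]
tin B [-0.0937  0.0324  0.042 ]
rail end T [-0.1407 -0.0406  0.03  ]
rail end B [-0.1417  0.0445  0.03  ]
rail top inner [-0.0637 -0.0354  0.03  ]
rail bot inner [-0.0593  0.036   0.03  ]
tip [0.49165155 0.09372738 0.18417693] [223.2131998  212.89503482] [243.38421535 192.22655587]
(222.8, 212.6) (244.0, 194.0)
[270.56113899 198.92924092]
[304.43646552 212.85779903]
[207.40090805 246.89250075]
[244.67612997 267.39775526]
[[-0.001 -0.936 -0.353]
 [ 0.001 -0.353  0.936]
 [-1.     0.     0.002]]
```

```bash
cat >> h.py <<'E'
c=np.array([0.494,0.0146,0]);B=R.from_euler('z',np.deg2rad(91.7)).as_matrix()
def go(bx,by,z):
    s=arm.get_state();T=R.from_euler('xyz',s['ee_rot']).as_matrix()
    W=c+B@[bx,by,0]; W[2]=z
    d=T.T@(W-s['eef_pos']); a=np.rad2deg(np.arctan2(T[1,2],T[0,2]))
    tw=[((a-t+180)%360)-180 for t in(91.7+90,91.7-90)]
    return d.round(4),np.round(tw,2)
def where():
    s=arm.get_state(); print('t',s['t'],'board',(B.T@(s['eef_pos']-c)).round(4),'F board',(B.T@s['force']).round(2),s['width'])
E
python3 - <<'E'
from h import *
print(go(-.187,0,.237)); where()
E
```

```text
(array([ 2.000e-04, -4.066e-01,  3.370e-01]), array([-71.04, 108.96]))
t 0.1 board [-0.6379  0.275   0.2367] F board [ 0.54  0.38 -0.56] 0.08745199701636876
```

{"fn": "jog_arm", "kwargs": {
  "motion": [
    {"dy":-0.02,"dz":0.017,"twist":-4},
    {"dy":-0.045,"dz":0.037,"twist":-8},
    {"dy":-0.07,"dz":0.058,"twist":-12},
    {"dy":-0.095,"dz":0.079,"twist":-17},
    {"dy":-0.12,"dz":0.099,"twist":-21},
    {"dy":-0.145,"dz":0.12,"twist":-26},
    {"dy":-0.17,"dz":0.141,"twist":-30},
    {"dy":-0.195,"dz":0.162,"twist":-34},
    {"dy":-0.22,"dz":0.182,"twist":-39},
    {"dy":-0.245,"dz":0.203,"twist":-43},
    {"dy":-0.27,"dz":0.224,"twist":-47},
    {"dy":-0.295,"dz":0.244,"twist":-52},
    {"dy":-0.32,"dz":0.265,"twist":-56},
    {"dy":-0.345,"dz":0.286,"twist":-60},
    {"dy":-0.37,"dz":0.307,"twist":-65},
    {"dy":-0.39,"dz":0.323,"twist":-68},
    {"dy":-0.4,"dz":0.332,"twist":-70},
    {"dy":-0.4066,"dz":0.337,"twist":-71},
    {"dy":-0.4066,"dz":0.337,"twist":-71},
    {"dy":-0.4066,"dz":0.337,"twist":-71}
  ],
  "gripper": 0
}}

```text
invalid input
```

```bash
python3 - <<'E'
from h import *
where(); print(go(-.187,0,.039))
for n in("scene","top"): cv2.imwrite(f"pics/{n}1.png",arm.grab_frame(n)[:,:,::-1])
a=cv2.imread('pics/scene1.png')[100:280,180:420]; cv2.imwrite('pics/s1c.png',cv2.resize(a,None,fx=3,fy=3))
E
```

```text
t 0.1 board [-0.6379  0.275   0.2367] F board [ 0.54  0.38 -0.56] 0.08745199701636876
(array([ 0.1982, -0.4066,  0.3367]), array([-71.04, 108.96]))
```

View pics/s1c.png

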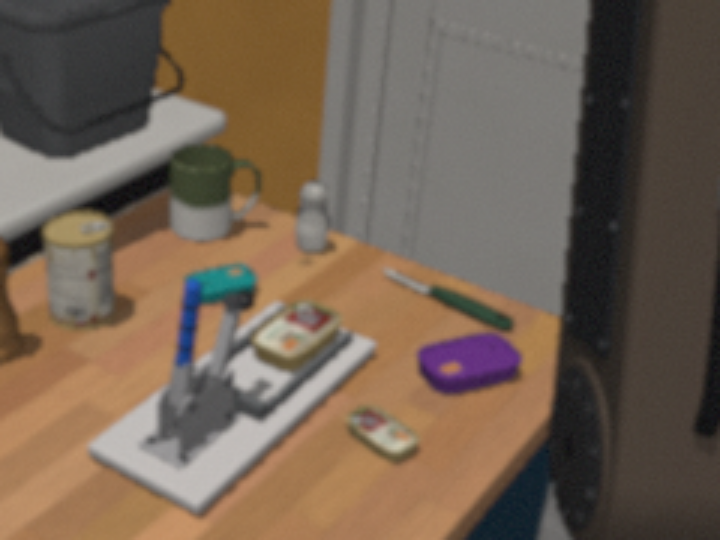

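The crop shows four tin-like things, by top-view pixels: cream in the channel (288,213), small cream (270,261), purple (322,265) and turquoise (303,166). The channel one is meant because it's the larger of the two cream tins. The move was refused, so I'm sending it again with every key filled in.

{"fn": "jog_arm", "kwargs": {
  "motion": [
    {"dx":0,"dy":-0.02,"dz":0.017,"twist":-4},
    {"dx":0,"dy":-0.045,"dz":0.037,"twist":-8},
    {"dx":0,"dy":-0.07,"dz":0.058,"twist":-12},
    {"dx":0,"dy":-0.095,"dz":0.079,"twist":-17},
    {"dx":0,"dy":-0.12,"dz":0.099,"twist":-21},
    {"dx":0,"dy":-0.145,"dz":0.12,"twist":-26},
    {"dx":0,"dy":-0.17,"dz":0.141,"twist":-30},
    {"dx":0,"dy":-0.195,"dz":0.162,"twist":-34},
    {"dx":0,"dy":-0.22,"dz":0.182,"twist":-39},
    {"dx":0,"dy":-0.245,"dz":0.203,"twist":-43},
    {"dx":0,"dy":-0.27,"dz":0.224,"twist":-47},
    {"dx":0,"dy":-0.295,"dz":0.244,"twist":-52},
    {"dx":0,"dy":-0.32,"dz":0.265,"twist":-56},
    {"dx":0,"dy":-0.345,"dz":0.286,"twist":-60},
    {"dx":0,"dy":-0.37,"dz":0.307,"twist":-65},
    {"dx":0,"dy":-0.39,"dz":0.323,"twist":-68},
    {"dx":0,"dy":-0.4,"dz":0.332,"twist":-70},
    {"dx":0,"dy":-0.4066,"dz":0.337,"twist":-71},
    {"dx":0,"dy":-0.4066,"dz":0.337,"twist":-71},
    {"dx":0,"dy":-0.4066,"dz":0.337,"twist":-71}
  ],
  "gripper": 0
}}

```text
t: 1.87
eef_pos: [0.4994, -0.173, 0.2374]
ee_rot: [0.073, 1.57, -3.04]
force: [-0.5, -0.0, -0.3]
width: 0.0007
```

```bash
python3 - <<'E'
from h import *
where(); print(go(-.187,0,.039))
for n in("scene","top"): cv2.imwrite(f"pics/{n}2.png",arm.grab_frame(n)[:,:,::-1])
a=cv2.imread('pics/scene2.png')[100:280,180:420]; cv2.imwrite('pics/s2c.png',cv2.resize(a,None,fx=3,fy=3))
E
```

```text
t 1.8667 board [-1.876e-01  1.000e-04  2.374e-01] F board [-0.03  0.51 -0.32] 0.000692617946892455
(array([ 0.1984, -0.0006, -0.0002]), array([-7.0000e-02,  1.7993e+02]))
```

View pics/s2c.png

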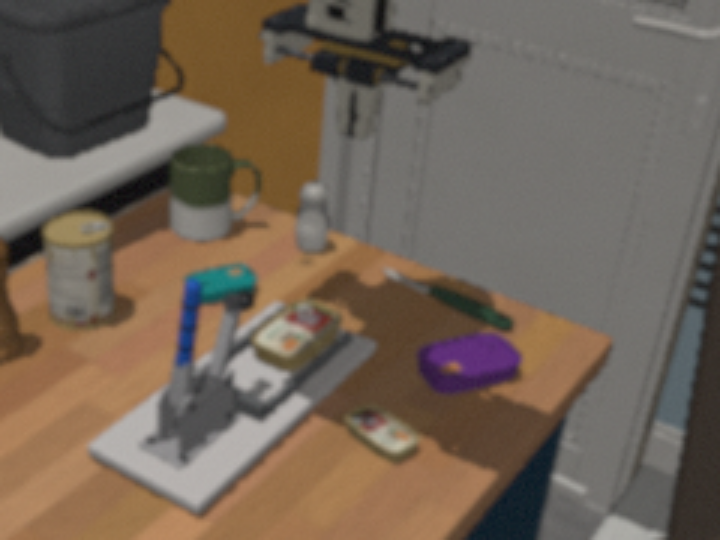

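The closed gripper hangs behind the open end, square to the board. I'm lowering it there.

{"fn": "jog_arm", "kwargs": {
  "motion": [
    {"dx":0.02,"dy":0,"dz":0,"twist":0},
    {"dx":0.05,"dy":0,"dz":0,"twist":0},
    {"dx":0.08,"dy":0,"dz":0,"twist":0},
    {"dx":0.11,"dy":0,"dz":0,"twist":0},
    {"dx":0.14,"dy":0,"dz":0,"twist":0},
    {"dx":0.165,"dy":0,"dz":0,"twist":0},
    {"dx":0.185,"dy":0,"dz":0,"twist":0},
    {"dx":0.195,"dy":0,"dz":0,"twist":0},
    {"dx":0.198,"dy":0,"dz":0,"twist":0},
    {"dx":0.198,"dy":0,"dz":0,"twist":0}
  ]
}}

```text
t: 2.8
eef_pos: [0.4994, -0.1733, 0.0394]
ee_rot: [0.16, 1.57, -2.953]
force: [-0.0, -0.4, 0.1]
width: 0.0002
```

```bash
python3 - <<'E'
from h import *
where()
for n in("scene",): cv2.imwrite(f"pics/{n}3.png",arm.grab_frame(n)[:,:,::-1])
a=cv2.imread('pics/scene3.png')[130:280,200:360]; cv2.imwrite('pics/s3c.png',cv2.resize(a,None,fx=4,fy=4,interpolation=cv2.INTER_CUBIC))
E
```

```text
t 2.8 board [-0.188   0.0002  0.0394] F board [-0.42  0.02  0.1 ] 0.0002236472012876125
```

View pics/s3c.png

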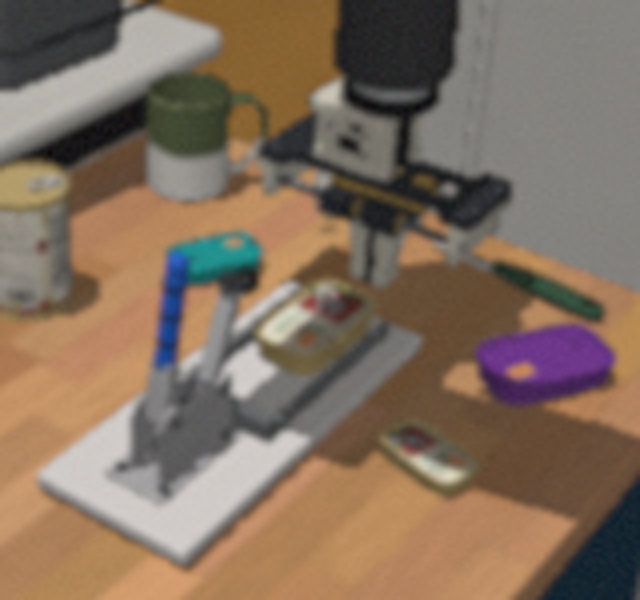

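The fingertips are behind the tin's end wall and clear of it. I'm pushing gently.

{"fn": "jog_arm", "kwargs": {
  "motion": [
    {"dx":0,"dy":-0.006,"dz":0,"twist":0},
    {"dx":0,"dy":-0.012,"dz":0,"twist":0},
    {"dx":0,"dy":-0.016,"dz":0,"twist":0},
    {"dx":0,"dy":-0.02,"dz":0,"twist":0},
    {"dx":0,"dy":-0.024,"dz":0,"twist":0},
    {"dx":0,"dy":-0.028,"dz":0,"twist":0},
    {"dx":0,"dy":-0.032,"dz":0,"twist":0},
    {"dx":0,"dy":-0.036,"dz":0,"twist":0},
    {"dx":0,"dy":-0.04,"dz":0,"twist":0},
    {"dx":0,"dy":-0.044,"dz":0,"twist":0},
    {"dx":0,"dy":-0.048,"dz":0,"twist":0},
    {"dx":0,"dy":-0.052,"dz":0,"twist":0},
    {"dx":0,"dy":-0.056,"dz":0,"twist":0},
    {"dx":0,"dy":-0.06,"dz":0,"twist":0},
    {"dx":0,"dy":-0.064,"dz":0,"twist":0},
    {"dx":0,"dy":-0.068,"dz":0,"twist":0},
    {"dx":0,"dy":-0.072,"dz":0,"twist":0},
    {"dx":0,"dy":-0.074,"dz":0,"twist":0},
    {"dx":0,"dy":-0.075,"dz":0,"twist":0}
  ]
}}

```text
t: 4.43
eef_pos: [0.4975, -0.0973, 0.0395]
ee_rot: [-0.844, 1.571, 2.327]
force: [-0.2, -2.1, 1.6]
width: 0.0005
```

```bash
python3 - <<'E'
from h import *
where()
for n in("scene","top"): cv2.imwrite(f"pics/{n}4.png",arm.grab_frame(n)[:,:,::-1])
a=cv2.imread('pics/scene4.png')[150:270,200:330]; cv2.imwrite('pics/s4c.png',cv2.resize(a,None,fx=5,fy=5,interpolation=cv2.INTER_CUBIC))
E
```

```text
t 4.4333 board [-0.112  -0.0002  0.0395] F board [-2.09  0.22  1.65] 0.0004997132206952565
```

View pics/s4c.png

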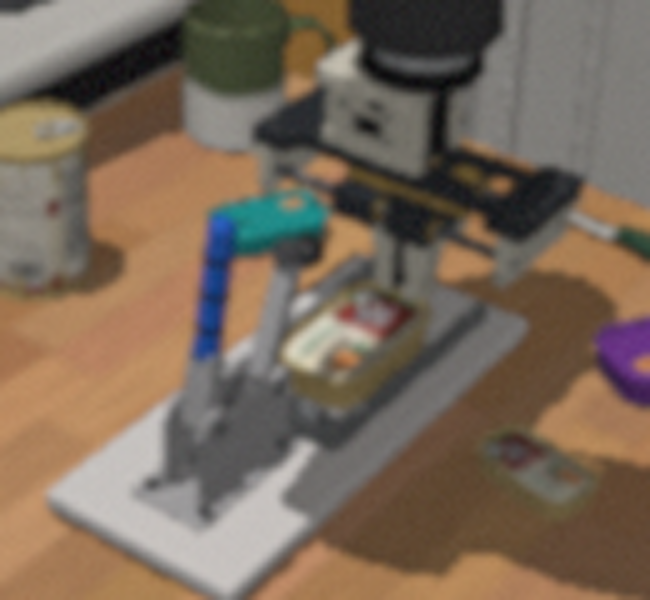

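The tin is sliding flat and straight. About 15–20 mm of gap remains, with about 2 N of drag. I'm creeping on.

{"fn": "jog_arm", "kwargs": {
  "motion": [
    {"dx":0,"dy":-0.002,"dz":0,"twist":0},
    {"dx":0,"dy":-0.004,"dz":0,"twist":0},
    {"dx":0,"dy":-0.006,"dz":0,"twist":0},
    {"dx":0,"dy":-0.008,"dz":0,"twist":0},
    {"dx":0,"dy":-0.01,"dz":0,"twist":0},
    {"dx":0,"dy":-0.011,"dz":0,"twist":0},
    {"dx":0,"dy":-0.012,"dz":0,"twist":0},
    {"dx":0,"dy":-0.012,"dz":0,"twist":0}
  ]
}}

```text
t: 5.2
eef_pos: [0.4972, -0.0855, 0.0396]
ee_rot: [-2.264, 1.571, 0.907]
force: [0.3, -0.5, 1.2]
width: 0.0004
```

{"fn": "jog_arm", "kwargs": {
  "motion": [
    {"dx":0,"dy":-0.001,"dz":0,"twist":0},
    {"dx":0,"dy":-0.002,"dz":0,"twist":0},
    {"dx":0,"dy":-0.002,"dz":0,"twist":0}
  ]
}}

```text
t: 5.45
eef_pos: [0.4971, -0.0836, 0.0396]
ee_rot: [-2.376, 1.571, 0.795]
force: [0.2, -0.8, -0.2]
width: 0.0004
```

{"fn": "jog_arm", "kwargs": {
  "motion": [
    {"dx":0,"dy":-0.001,"dz":0,"twist":0},
    {"dx":0,"dy":-0.002,"dz":0,"twist":0},
    {"dx":0,"dy":-0.002,"dz":0,"twist":0}
  ]
}}

```text
t: 5.7
eef_pos: [0.4971, -0.0816, 0.0396]
ee_rot: [-2.699, 1.571, 0.471]
force: [-1.1, 0.6, 0.3]
width: 0.0002
```

{"fn": "jog_arm", "kwargs": {
  "motion": [
    {"dx":0,"dy":-0.001,"dz":0,"twist":0},
    {"dx":0,"dy":-0.002,"dz":0,"twist":0},
    {"dx":0,"dy":-0.002,"dz":0,"twist":0}
  ]
}}

```text
t: 5.95
eef_pos: [0.497, -0.0796, 0.0396]
ee_rot: [1.594, 1.571, -1.518]
force: [1.1, -0.8, 0.4]
width: 0.0005
```

{"fn": "jog_arm", "kwargs": {
  "motion": [
    {"dx":0,"dy":-0.001,"dz":0,"twist":0},
    {"dx":0,"dy":-0.001,"dz":0,"twist":0}
  ]
}}

```text
t: 6.12
eef_pos: [0.4968, -0.0793, 0.0396]
ee_rot: [1.002, 1.57, -2.11]
force: [0.8, -6.1, 0.1]
width: 0.0006
```

```bash
python3 - <<'E'
from h import *
where()
for n in("scene","top"): cv2.imwrite(f"pics/{n}5.png",arm.grab_frame(n)[:,:,::-1])
a=cv2.imread('pics/scene5.png')[180:270,210:310]; cv2.imwrite('pics/s5c.png',cv2.resize(a,None,fx=6,fy=6,interpolation=cv2.INTER_CUBIC))
E
```

```text
t 6.1167 board [-0.094   0.      0.0396] F board [-6.14 -0.58  0.07] 0.0006413143183289787
```

View pics/s5c.png

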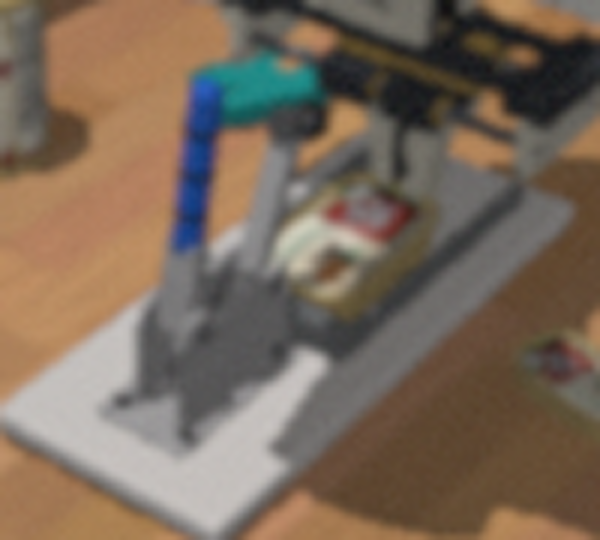

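The force jumped to 6 N at the predicted position, and the tin touches the stop in the picture. I'll press once more to confirm and then back off.

{"fn": "jog_arm", "kwargs": {
  "motion": [
    {"dx":0,"dy":-0.001,"dz":0,"twist":0},
    {"dx":0,"dy":-0.002,"dz":0,"twist":0},
    {"dx":0,"dy":-0.002,"dz":0,"twist":0},
    {"dx":0,"dy":-0.002,"dz":0,"twist":0}
  ]
}}

```text
t: 6.55
eef_pos: [0.4964, -0.0789, 0.0397]
ee_rot: [1.065, 1.568, -2.047]
force: [1.5, -18.2, -0.6]
width: 0.0004
```

{"fn": "jog_arm", "kwargs": {
  "motion": [
    {"dx":0,"dy":0.004,"dz":0,"twist":0},
    {"dx":0,"dy":0.01,"dz":0,"twist":0},
    {"dx":0,"dy":0.02,"dz":0,"twist":0},
    {"dx":0,"dy":0.035,"dz":0,"twist":0},
    {"dx":0,"dy":0.05,"dz":0,"twist":0},
    {"dx":0,"dy":0.06,"dz":0,"twist":0},
    {"dx":0,"dy":0.065,"dz":0,"twist":0},
    {"dx":0,"dy":0.065,"dz":0,"twist":0}
  ]
}}

```text
t: 7.22
eef_pos: [0.4988, -0.1426, 0.0395]
ee_rot: [-0.937, 1.571, 2.233]
force: [-0.3, 0.2, -0.6]
width: 0.0003
```

```bash
python3 - <<'E'
from h import *
where()
for n in("scene","top"): cv2.imwrite(f"pics/{n}6.png",arm.grab_frame(n)[:,:,::-1])
a=cv2.imread('pics/scene6.png')[180:270,210:310]; cv2.imwrite('pics/s6c.png',cv2.resize(a,None,fx=6,fy=6,interpolation=cv2.INTER_CUBIC))
E
```

```text
t 7.2167 board [-1.573e-01 -1.000e-04  3.950e-02] F board [ 0.22  0.31 -0.55] 0.00028352509042277134
```

View pics/s6c.png

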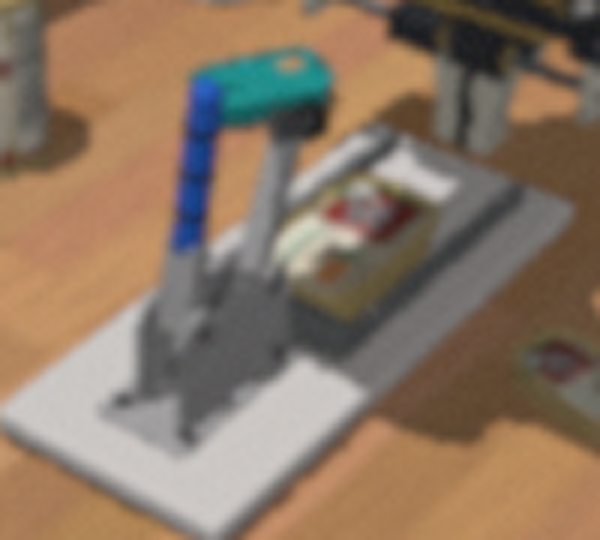

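The tin held at 18 N with only 0.4 mm of give, so it's home, and the fingers are now clear of it. Next I go up, across above the clamp, and down on the tin side of the lever.

{"fn": "jog_arm", "kwargs": {
  "motion": [
    {"dx":-0.02,"dy":0,"dz":0,"twist":0},
    {"dx":-0.05,"dy":0,"dz":0,"twist":0},
    {"dx":-0.08,"dy":0,"dz":0,"twist":0},
    {"dx":-0.11,"dy":0,"dz":0,"twist":0},
    {"dx":-0.14,"dy":0,"dz":0,"twist":0},
    {"dx":-0.17,"dy":0,"dz":0,"twist":0},
    {"dx":-0.2,"dy":0,"dz":0,"twist":0},
    {"dx":-0.215,"dy":-0.01,"dz":0,"twist":0},
    {"dx":-0.22,"dy":-0.03,"dz":0,"twist":0},
    {"dx":-0.22,"dy":-0.06,"dz":0,"twist":0},
    {"dx":-0.22,"dy":-0.09,"dz":0,"twist":0},
    {"dx":-0.22,"dy":-0.12,"dz":0,"twist":0},
    {"dx":-0.22,"dy":-0.15,"dz":0,"twist":0},
    {"dx":-0.22,"dy":-0.175,"dz":0,"twist":0},
    {"dx":-0.22,"dy":-0.195,"dz":0,"twist":0},
    {"dx":-0.22,"dy":-0.205,"dz":0,"twist":0},
    {"dx":-0.22,"dy":-0.207,"dz":0,"twist":0},
    {"dx":-0.22,"dy":-0.207,"dz":0,"twist":0}
  ]
}}

```text
t: 8.82
eef_pos: [0.4926, 0.0659, 0.2595]
ee_rot: [-0.257, 1.571, 2.915]
force: [0.3, -1.0, -0.4]
width: 0.0006
```

```bash
python3 - <<'E'
from h import *
where(); print(go(.05,0,.171))
for n in("scene","top"): cv2.imwrite(f"pics/{n}7.png",arm.grab_frame(n)[:,:,::-1])
a=cv2.imread('pics/scene7.png')[100:270,190:320]; cv2.imwrite('pics/s7c.png',cv2.resize(a,None,fx=3.5,fy=3.5,interpolation=cv2.INTER_CUBIC))
E
```

```text
t 8.8167 board [ 5.140e-02 -1.000e-04  2.595e-01] F board [-1.05 -0.29 -0.44] 0.0005554947321301138
(array([0.0885, 0.0014, 0.0001]), array([ 8.0000e-02, -1.7992e+02]))
```

View pics/s7c.png

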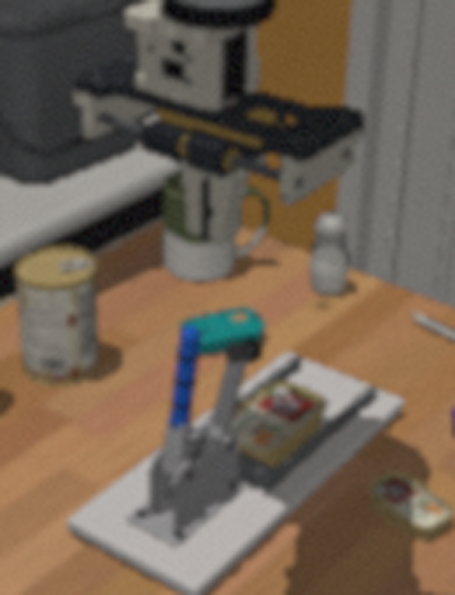

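{"fn": "jog_arm", "kwargs": {
  "motion": [
    {"dx":0.015,"dy":0.002,"dz":0,"twist":0},
    {"dx":0.035,"dy":0.003,"dz":0,"twist":0},
    {"dx":0.055,"dy":0.003,"dz":0,"twist":0},
    {"dx":0.07,"dy":0.003,"dz":0,"twist":0},
    {"dx":0.082,"dy":0.003,"dz":0,"twist":0},
    {"dx":0.088,"dy":0.003,"dz":0,"twist":0},
    {"dx":0.088,"dy":0.003,"dz":0,"twist":0}
  ]
}}

```text
t: 9.5
eef_pos: [0.4921, 0.0611, 0.1703]
ee_rot: [0.414, 1.568, -2.7]
force: [0.4, -0.4, -0.1]
width: 0.0003
```

```bash
python3 - <<'E'
from h import *
where()
p=(B.T@(arm.get_state()['eef_pos']-c))
for th in range(100,3,-4):
    t=np.deg2rad(th); r=.095
    x=.1+r*np.cos(t)-.008*np.sin(t)-.0095; z=.066+r*np.sin(t)+.008*np.cos(t)+.011
    print(th,'dx',round(p[2]-z,4),'dy',round(p[0]-x,4))
for n in("scene",): cv2.imwrite(f"pics/{n}8.png",arm.grab_frame(n)[:,:,::-1])
a=cv2.imread('pics/scene8.png')[130:270,190:320]; cv2.imwrite('pics/s8c.png',cv2.resize(a,None,fx=4,fy=4,interpolation=cv2.INTER_CUBIC))
E
```

```text
t 9.5 board [0.0465 0.0005 0.1703] F board [-0.42 -0.39 -0.1 ] 0.0002726681982392126
100 dx 0.0011 dy -0.0196
96 dx -0.0003 dy -0.0261
92 dx -0.0013 dy -0.0327
88 dx -0.0019 dy -0.0393
84 dx -0.002 dy -0.046
80 dx -0.0016 dy -0.0526
76 dx -0.0008 dy -0.0592
72 dx 0.0005 dy -0.0657
68 dx 0.0022 dy -0.0722
64 dx 0.0044 dy -0.0784
60 dx 0.007 dy -0.0846
56 dx 0.0101 dy -0.0905
52 dx 0.0135 dy -0.0962
48 dx 0.0174 dy -0.1016
44 dx 0.0216 dy -0.1068
40 dx 0.0261 dy -0.1116
36 dx 0.031 dy -0.1161
32 dx 0.0362 dy -0.1203
28 dx 0.0417 dy -0.1241
24 dx 0.0474 dy -0.1275
20 dx 0.0533 dy -0.1305
16 dx 0.0594 dy -0.1331
12 dx 0.0657 dy -0.1352
8 dx 0.0722 dy -0.1369
4 dx 0.0787 dy -0.1382
```

View pics/s8c.png

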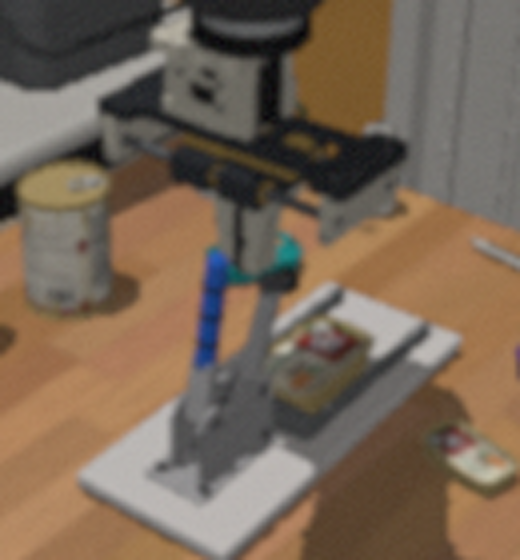

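The fingers sit between the raised arm and the lever, touching neither. I'm pushing the first half of the arc.

{"fn": "jog_arm", "kwargs": {
  "motion": [
    {"dx":0,"dy":-0.006,"dz":0,"twist":0},
    {"dx":0,"dy":-0.012,"dz":0,"twist":0},
    {"dx":-0.001,"dy":-0.019,"dz":0,"twist":0},
    {"dx":-0.001,"dy":-0.026,"dz":0,"twist":0},
    {"dx":-0.001,"dy":-0.033,"dz":0,"twist":0},
    {"dx":-0.002,"dy":-0.039,"dz":0,"twist":0},
    {"dx":-0.002,"dy":-0.046,"dz":0,"twist":0},
    {"dx":-0.002,"dy":-0.053,"dz":0,"twist":0},
    {"dx":-0.001,"dy":-0.059,"dz":0,"twist":0},
    {"dx":0.001,"dy":-0.066,"dz":0,"twist":0},
    {"dx":0.002,"dy":-0.072,"dz":0,"twist":0},
    {"dx":0.004,"dy":-0.078,"dz":0,"twist":0},
    {"dx":0.007,"dy":-0.085,"dz":0,"twist":0},
    {"dx":0.01,"dy":-0.09,"dz":0,"twist":0},
    {"dx":0.0135,"dy":-0.096,"dz":0,"twist":0},
    {"dx":0.0135,"dy":-0.096,"dz":0,"twist":0}
  ]
}}

```text
t: 10.88
eef_pos: [0.4899, 0.1591, 0.1573]
ee_rot: [0.286, 1.57, -2.826]
force: [0.5, -1.7, 1.3]
width: 0.0005
```

```bash
python3 - <<'E'
from h import *
where()
p=(B.T@(arm.get_state()['eef_pos']-c))
for th in range(52,-1,-4):
    t=np.deg2rad(th); r=.095
    x=.1+r*np.cos(t)-.008*np.sin(t)-.0095; z=.066+r*np.sin(t)+.008*np.cos(t)+.011
    print(th,'dx',round(p[2]-z,4),'dy',round(p[0]-x,4))
for n in("scene",): cv2.imwrite(f"pics/{n}9.png",arm.grab_frame(n)[:,:,::-1])
a=cv2.imread('pics/scene9.png')[130:270,190:320]; cv2.imwrite('pics/s9c.png',cv2.resize(a,None,fx=4,fy=4,interpolation=cv2.INTER_CUBIC))
E
```

```text
t 10.8833 board [ 0.1445 -0.0002  0.1573] F board [-1.74 -0.47  1.32] 0.00048302658989238657
52 dx 0.0005 dy 0.0019
48 dx 0.0043 dy -0.0036
44 dx 0.0085 dy -0.0087
40 dx 0.0131 dy -0.0136
36 dx 0.018 dy -0.0181
32 dx 0.0231 dy -0.0223
28 dx 0.0286 dy -0.0261
24 dx 0.0343 dy -0.0295
20 dx 0.0403 dy -0.0325
16 dx 0.0464 dy -0.0351
12 dx 0.0527 dy -0.0372
8 dx 0.0591 dy -0.0389
4 dx 0.0657 dy -0.0402
0 dx 0.0723 dy -0.041
```

View pics/s9c.png

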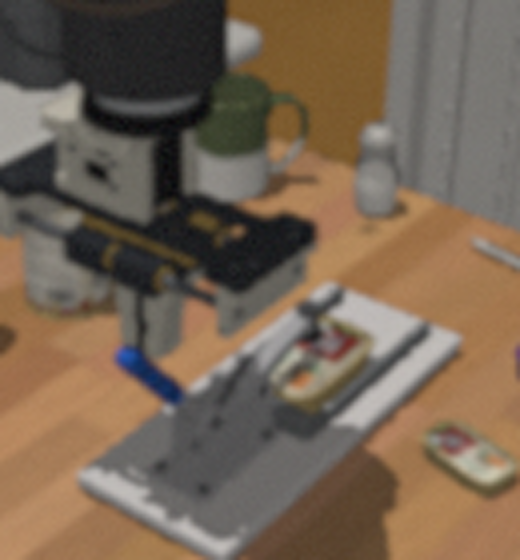

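The lever is about half over and the foot is coming down over the middle of the tin. I'm continuing past the dead point.

{"fn": "jog_arm", "kwargs": {
  "motion": [
    {"dx":0.002,"dy":-0.001,"dz":0,"twist":0},
    {"dx":0.0045,"dy":-0.004,"dz":0,"twist":0},
    {"dx":0.0085,"dy":-0.009,"dz":0,"twist":0},
    {"dx":0.013,"dy":-0.0135,"dz":0,"twist":0},
    {"dx":0.018,"dy":-0.018,"dz":0,"twist":0},
    {"dx":0.023,"dy":-0.022,"dz":0,"twist":0},
    {"dx":0.0285,"dy":-0.026,"dz":0,"twist":0},
    {"dx":0.0345,"dy":-0.0295,"dz":0,"twist":0},
    {"dx":0.04,"dy":-0.0325,"dz":0,"twist":0},
    {"dx":0.0465,"dy":-0.035,"dz":0,"twist":0},
    {"dx":0.0525,"dy":-0.037,"dz":0,"twist":0},
    {"dx":0.057,"dy":-0.0385,"dz":0,"twist":0},
    {"dx":0.059,"dy":-0.039,"dz":0,"twist":0},
    {"dx":0.059,"dy":-0.039,"dz":0,"twist":0},
    {"dx":0.059,"dy":-0.039,"dz":0,"twist":0}
  ]
}}

```text
t: 12.18
eef_pos: [0.4889, 0.1971, 0.0991]
ee_rot: [1.123, 1.571, -1.99]
force: [1.0, 1.2, 0.3]
width: 0.0007
```

```bash
python3 - <<'E'
from h import *
where()
for n in("scene",): cv2.imwrite(f"pics/{n}10.png",arm.grab_frame(n)[:,:,::-1])
a=cv2.imread('pics/scene10.png')[150:280,190:320]; cv2.imwrite('pics/s10c.png',cv2.resize(a,None,fx=4,fy=4,interpolation=cv2.INTER_CUBIC))
E
```

```text
t 12.1833 board [ 0.1826 -0.0004  0.0991] F board [ 1.14 -1.06  0.31] 0.000723737858609604
```

View pics/s10c.png

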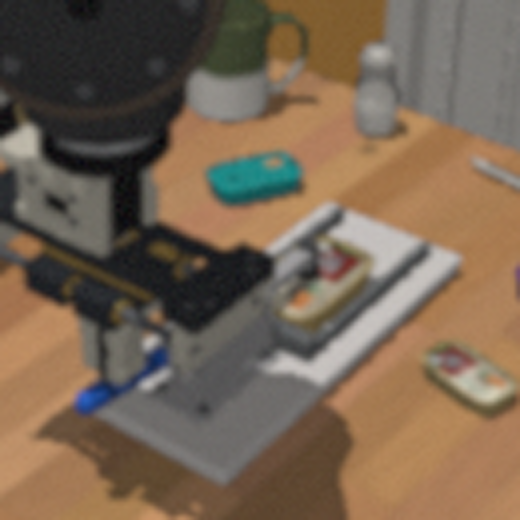

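Contact force is near zero and the lever is down, so it seems to have snapped. I'm raising the hand and moving it back to look.

{"fn": "jog_arm", "kwargs": {
  "motion": [
    {"dx":-0.01,"dy":0,"dz":0,"twist":0},
    {"dx":-0.03,"dy":0,"dz":0,"twist":0},
    {"dx":-0.06,"dy":0,"dz":0,"twist":0},
    {"dx":-0.09,"dy":0,"dz":0,"twist":0},
    {"dx":-0.12,"dy":0,"dz":0,"twist":0},
    {"dx":-0.15,"dy":0,"dz":0,"twist":0},
    {"dx":-0.17,"dy":0.02,"dz":0,"twist":0},
    {"dx":-0.18,"dy":0.05,"dz":0,"twist":0},
    {"dx":-0.18,"dy":0.08,"dz":0,"twist":0},
    {"dx":-0.18,"dy":0.11,"dz":0,"twist":0},
    {"dx":-0.18,"dy":0.14,"dz":0,"twist":0},
    {"dx":-0.18,"dy":0.17,"dz":0,"twist":0},
    {"dx":-0.18,"dy":0.2,"dz":0,"twist":0},
    {"dx":-0.18,"dy":0.23,"dz":0,"twist":0},
    {"dx":-0.18,"dy":0.26,"dz":0,"twist":0},
    {"dx":-0.18,"dy":0.29,"dz":0,"twist":0},
    {"dx":-0.18,"dy":0.31,"dz":0,"twist":0},
    {"dx":-0.18,"dy":0.32,"dz":0,"twist":0},
    {"dx":-0.18,"dy":0.32,"dz":0,"twist":0}
  ]
}}

```text
t: 13.82
eef_pos: [0.498, -0.1244, 0.2798]
ee_rot: [2.95, 1.57, -0.164]
force: [1.2, 0.0, 0.1]
width: 0.0005
```

```bash
python3 - <<'E'
from h import *
where()
for n in("scene","top"): cv2.imwrite(f"pics/{n}11.png",arm.grab_frame(n)[:,:,::-1])
a=cv2.imread('pics/scene11.png')[170:280,200:310]; a=cv2.resize(a,(500,500),interpolation=cv2.INTER_CUBIC)
b=cv2.imread('pics/top11.png')[180:250,190:320]; b=cv2.resize(b,None,fx=2.2,fy=2.2,interpolation=cv2.INTER_CUBIC)
o=np.zeros((500,790,3),np.uint8); o[:,:500]=a;o[:b.shape[0],502:502+b.shape[1]]=b; cv2.imwrite('pics/s11c.png',o)
for th in (8.3,22.7):
    t=np.deg2rad(th);P=c+B@(np.array([.1,0,.066])+.12*np.array([np.cos(t),0,np.sin(t)])); print(th,proj('scene',P),proj('top',P))
# blue grip outermost
for n in('scene','top'):
    h=cv2.cvtColor(cv2.imread(f'pics/{n}11.png'),cv2.COLOR_BGR2HSV)
    m=(h[:,:,0]>105)&(h[:,:,0]<128)&(h[:,:,1]>130)&(h[:,:,2]>60)
    m[:180]=0;m[275:]=0;m[:,:195]=0;m[:,300:]=0
    p=np.argwhere(m)[:,::-1]; print(n,len(p),p.min(0),p.max(0),p[p[:,0].argmin()])
E
```

```text
t 13.8167 board [-1.391e-01  1.000e-04  2.798e-01] F board [-0.01 -1.16  0.09] 0.00047775960003735863
8.3 [208.07546956 250.66661557] [176.77797932 217.66261838]
22.7 [209.82876814 239.79462085] [177.51570045 217.02817462]
scene 94 [210 237] [230 252] [210 249]Traceback (most recent call last):
  File "<stdin>", line 14, in <module>
    return umr_minimum(a, axis, None, out, keepdims, initial, where)
ValueError: zero-size array to reduction operation minimum which has no identity
```

View pics/s11c.png

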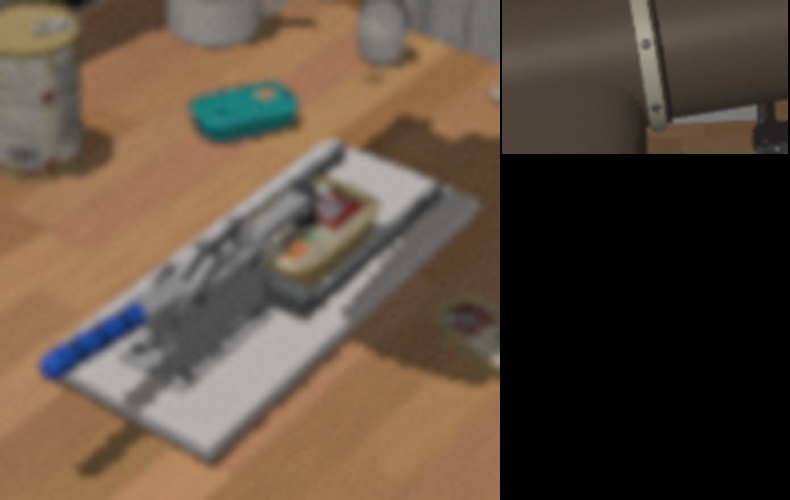

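The lever's end is at about (210,249). Locked predicts (208,251) and the dead point predicts (210,240). The foot rests on the middle of the tin, the tin sits against the stop, and the hand is clear. I'm handing in.

```bash
python3 - <<'E'
from h import *
arm.job_done()
E
```

```text
the job is handed in; nothing more can be done
```

I pushed the larger cream tin along its channel to the end stop with closed fingertips, then swung the blue lever over until it locked. The job was handed in at about 14 s of the 46 s allowed; it reports no verdict.

- **Tin home:** the push force jumped to 6 N where I expected the stop. It then rose to 18 N with only 0.4 mm of give, while the lever was still open.
- **Lever locked:** in the last scene picture the lever's end is at about (210, 249). The locked position predicts (208, 251), against (210, 240) for the dead point.
- **Foot and tin:** in the same picture the foot rests on the middle of the tin and the tin lies flat against the stop. I couldn't measure the foot's pressing force, so that is judged by eye.
- **Other things:** I felt no contact with any of them and saw none move in the scene views. I didn't measure their positions again at the end.
- **Failed or refused:** the arm hid the board in the final top view, so the lock check rests on the scene camera alone. One early move call was refused because it left out keys, and nothing moved.

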